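# Refit the battery cover of a drawing light box

## Robot

A 6-joint arm with a two-finger parallel gripper is mounted at the origin on the work surface. World frame = base frame: x ahead of the robot, y to its left, z up, the work surface at z = 0. Lengths are in mm, angles in rad, forces in N, time in s.
With the tool pointing down it reaches from about 275 to 825 mm from the base axis. Payload 5.2 kg.
Tool frame: the origin (TCP) lies at the very end of the fingers, on their centre line; the grasp point (between the pads) lies 19 mm behind it; z points along the fingers, y is the direction in which the jaws open and shut (so a half turn about z gives the same grasp; the last joint's range is limited). The gripper opens to 93 mm and grips with 3 to 60 N. Pads are 15 mm wide; open, the fingers measure 128 mm over their backs; the gripper's body (75 mm by 188 mm) begins 65 mm behind the grasp point.
Start: joints at [-1.326, 0.259, 1.535, -0, 1.348, -0.203], TCP at [238.161, -495.766, 218.653] pointing down, gripper open.
Joint ranges: [-3.14, 3.14], [-0.91, 2.08], [0.19, 2.58], [-1.22, 4.36], [0.22, 2.71], [-3.12, 3.12]. Speed limits (rad/s): [2.57, 2.57, 3.14, 3.14, 3.14, 3.14].

## Interface

Orientations are given as [roll, pitch, yaw] about the fixed x, y, z axes, in that order (R = Rz(yaw) Ry(pitch) Rx(roll)).
In Python, from bench import robot gives the robot as it stands. The module is installed in compiled form; this text tells all that it offers. Calls block until the motion is done:
- robot.move_ptp(position, orientation): joint-space move of the TCP to a pose.
- robot.move_linear(position, ori=None, speed=150, f_stop=None): straight line of the TCP; ori=None keeps the orientation; speed is the mean speed in mm/s. With f_stop (N) it stops when the force on the tool has changed by that much, and returns True; else False.
- robot.move_j(angles): joint-space move.
- robot.move_gripper(opening): opening from 0.0 (shut) to 1.0 (fully open); the grip force is fixed at half the most; returns when the fingers have stopped.
- robot.sleep(seconds).
- robot.inverse_kinematics(position, orientation): joint angles nearest the present ones, or None.
- robot.get_image(name): name is "scene" or "top"; returns a dict with "img" (400x640x3 uint8, blue, green, red), "fovy" (degrees; the focal length in pixels is half the picture's height over the tangent of half this angle, whatever the lens; pixels are square), "cx", "cy" (the principal point, pixels), "k1" (the pictures are not rectified: a ray, as slopes to the right and down, at radius r is drawn at 1 + k1 r^2 times it, then the intrinsics apply), "eye" and "orientation" of the camera in the world. Camera axes: x right, y down, z forward; pixel columns grow to the right and rows downward; lengths in mm; the calibration is good to about 2 mm. A picture is of the moment at which its call begins. There is no depth.
A pose or a line that the arm cannot do raises robot.MotionError and nothing moves.
- robot.hand_in(): hands the job in, once; it reports no verdict.
Readings, each from a call of its own:
- robot.current_t(): time.
- robot.current_qpos(): joint angles.
- robot.current_joint_vel(): joint speeds.
- robot.current_joint_efforts(): joint torques, N m.
- robot.current_tcp_pos(): TCP position.
- robot.current_eef_rot(): TCP orientation.
- robot.current_contact_force(): force on the tool from outside, world axes, zero at the start.
- robot.current_ft_torque(): the same for the moment, N m.
- robot.current_gripper_width(): opening from 0.0 (shut) to 1.0 (fully open).
Only numpy, scipy, OpenCV 4.12 (cv2) and the standard library are available. Lean on these libraries where they do the work, as an engineer would, in place of code of your own. Each camera call takes 0.05 s, during which the arm holds its last target.

## Task

The battery cover of the drawing light box is standing in the card sorter: take it out, lay it down flat on the drawing pad with its orange grip bar up, and let go of it. Then take it again by the grip bar, tilt it so that its tongue goes in under the yellow lip of the battery bay, bring it down flat, and press its rear end down until the red catch has snapped over it and the cover lies flush in the bay. Leave the other things on the desk and on the light box where they are.

Things in the scene. Friction and masses are not known exactly. Their poses are not given: they have to be found in the camera images.
- cover_mid (a point): Loose battery cover: a blue plate 92 x 64 x 10 mm (x, y, z), about 90 g. This point is the plate's centre, 5 mm above its underside. x points to the end with the tongue, z out of the face with the grip bar. At the start it stands upright in the sorter, tongue down, plain rear (-x) end up, top edge 106 mm above the desk, bar pointing roughly away from the robot, leaning a few degrees at most.
- tongue (a point): Middle of the tip of the cover's tongue, 54 mm along x from the plate's centre. The tongue is 56 mm wide, 8 mm long and 4.5 mm thick, level with the plate's underside. Axes as cover_mid.
- bar (a point): Centre of the cover's orange grip bar, 12 x 44 x 24 mm (x, y, z), standing on the middle of the plate's top face; 22 mm above the plate's underside. Axes as cover_mid.
- cover: The same cover; this origin is the centre of the plate's underside, axes as cover_mid.
- pocket (a point): Battery bay in the top of the white light box (fixed, 240 x 330 x 45 mm): where the plate's centre lies when home, 40 mm above the desk, cover top flush with the box top; axes as the cover's then: x towards the lip, roughly away from the robot, z up. Bay 68 mm wide (y), rear wall at x = -47.5 mm. The plate rests on side ledges 35 mm above the desk, x from -47.5 to +20 mm. The lit panel is on the -y side.
- lip (a point): Middle of the top edge of the fixed yellow lip over the bay's +x end (47 mm from the bay's centre, 45 mm above the desk). The lip is 3.5 mm thick and overhangs 9 mm; the space under it and for 27 mm before it is open down to 6 mm above the desk, as wide as the bay. The seated tongue has 2 mm of free height under it. Axes as pocket.
- catch (a joint): Red spring catch in the middle of the bay's rear wall: 0 = sprung forward (rest), positive = metres pushed back, up to 0.007. It rides back when the cover's rear end is pressed down on it, which takes roughly 3 to 10 N there, and springs out over the cover's top rear edge.
- nose (a point): Point of the red catch's nose, 43 mm from the bay's centre on the side away from the lip, 49 mm above the desk, moving with the light box only. The nose is 20 mm wide with 45 degree faces above and below and rises to 55 mm above the desk. Axes as pocket.
- pad_top (a point): Drawing pad, white, lying fixed on the desk: 220 x 190 mm (x, y), 4 mm thick; this point is the centre of its top. x runs roughly away from the robot.
- sorter: Wooden card sorter, fixed, 94 x 110 mm. Its origin is on the desk under its front slot (farthest along its x, roughly away from the robot) in which the cover stands: slot floor 6 mm above the desk, slot from x = -3.5 to +9.5 mm, walls up to 41 mm above the desk. Behind it (x from -10 to -66 mm) are cards up to 60 mm above the desk.
- ink: Bystander: amber ink jar, 48 mm across, 65 mm tall; origin at the centre of its underside.
- eraser: Bystander: white eraser 50 x 24 x 14 mm; origin at the centre of its underside.
- seal: Bystander: stone seal block 26 x 26 x 55 mm; origin at the centre of its underside.
- mug: Bystander: white mug without handle, 72 mm across, 90 mm tall, with pencils up to 175 mm high; origin at the centre of its underside.
- pencil1: Bystander: green pencil 165 mm long, 7.5 mm thick, lying on the desk near the robot's left; origin at mid-length on its underside, x along it.
- pencil2: Bystander: green pencil like the other, lying on the light box's panel; origin likewise.
- magnifier: Bystander: magnifying glass lying on the light box's panel, 82 mm across, 12 mm thick, handle 90 mm long along its -y; origin at the lens centre, on the underside.
There are look-alikes about, which are no part of the job. There is more than one size of the cover; the job needs the largest.

How it is judged (in metres and radians):
On the way, in this order (a step that is already met when the one before it is completed fails the run):
1. the cover lies flat on the drawing pad, grip bar up, let go (angle between cover_mid's own z axis and vertical below 0.1 rad and height (world z) of cover_mid below 0.018 m and x of cover_mid in the frame of pad_top between -0.11 and 0.11 m and y of cover_mid in the frame of pad_top between -0.095 and 0.095 m and contact force between the fingers and cover below 0.1 N), for 0.2 s.
2. the tongue is in under the lip with the cover still tilted (x of tongue in the frame of pocket above 0.049 m and z of tongue in the frame of pocket below 0 m and angle between cover_mid's own z axis and vertical above 0.08 rad and y of tongue in the frame of pocket between -0.006 and 0.006 m), for 0.05 s.
At the end, for the whole second after the job is handed in: The cover lies in the battery bay: its centre within 4 mm of home sideways and lengthways and 3 mm in height, level within 2 degrees and turned less than 4 degrees, its tongue at least 3 mm under the lip, the catch sprung out over its rear edge (pushed back less than 2.5 mm), at rest and let go (angle between cover_mid's own z axis and vertical below 0.035 rad and angle between the x axis of cover_mid and the x axis of pocket, either way round below 0.07 rad and x of tongue in the frame of pocket above 0.05 m and value of joint catch below 0.0025 m and linear speed of cover below 0.01 m/s and x of cover_mid in the frame of pocket between -0.004 and 0.004 m and y of cover_mid in the frame of pocket between -0.004 and 0.004 m and z of cover_mid in the frame of pocket between -0.003 and 0.003 m); the robot touches nothing.
It fails at once if a thing standing on the desk (ink jar, eraser, seal, mug) is moved by more than 3 cm (distance of any of ink, eraser, seal, mug from where it was at the start of the episode above 0.03 m).
It fails at once if a pencil is moved by more than 3 cm (distance of any of pencil1, pencil2 from where it was at the start of the episode above 0.03 m).
It fails at once if the magnifying glass is moved by more than 3 cm (distance of magnifier from where it was at the start of the episode above 0.03 m).
It also fails if it takes over 64 s, if anything falls off the work surface, if the arm or the gripper's body presses on something with over 40 N, if the wrist force passes 120 N, or if a joint passes its speed limit or range.

## Working session

There is one attempt and no reset: what is moved stays moved. The work goes in short steps, each a Python script; the robot and the scene stay as the last script left them, time stands still between calls to the robot, and variables do not carry over. Pictures are saved under pics/ and viewed, and the job is handed in when it is done.

```bash
mkdir -p pics
cat > h.py <<'E'
import numpy as np, cv2
from scipy.spatial.transform import Rotation as R
from bench import robot
def rot(o): return R.from_euler('xyz',o).as_matrix()
def save(name,fn):
    d=robot.get_image(name); cv2.imwrite('pics/'+fn,d['img'])
    m={k:(np.array(v).tolist()) for k,v in d.items() if k!='img'}
    import json; json.dump(m,open(fn.replace('.png','')+'.json','w')); return d
def load(fn):
    import json; return json.load(open(fn.replace('.png','')+'.json'))
def K(d):
    f=200/np.tan(np.radians(d['fovy'])/2); return f
def camR(d):
    o=np.array(d['orientation']); 
    return o if o.shape==(3,3) else rot(o)
def ray(d,u,v):
    f=K(d); xd=np.array([(u-d['cx'])/f,(v-d['cy'])/f]); x=xd.copy()
    for _ in range(50): x=xd/(1+d['k1']*(x@x))
    r=camR(d)@np.array([x[0],x[1],1]); return np.array(d['eye']),r
def atz(d,u,v,z):
    e,r=ray(d,u,v); return e+r*(z-e[2])/r[2]
def proj(d,p):
    c=camR(d).T@(np.array(p,float)-np.array(d['eye'])); x=c[:2]/c[2]; x=x*(1+d['k1']*(x@x)); f=K(d)
    return np.array([d['cx']+f*x[0],d['cy']+f*x[1]])
def tri(d1,p1,d2,p2):
    e1,r1=ray(d1,*p1); e2,r2=ray(d2,*p2); A=np.stack([r1,-r2],1); s=np.linalg.lstsq(A,e2-e1,rcond=None)[0]
    a=e1+r1*s[0]; b=e2+r2*s[1]; return (a+b)/2,np.linalg.norm(a-b)
def crop(fn,x0,y0,x1,y1,out,s=4):
    im=cv2.imread('pics/'+fn)[y0:y1,x0:x1]; im=cv2.resize(im,None,fx=s,fy=s,interpolation=cv2.INTER_CUBIC)
    st=10
    for x in range((x0+st-1)//st*st,x1,st):
        cv2.line(im,((x-x0)*s,0),((x-x0)*s,8 if x%50 else 20),(0,0,255),1)
        if x%20==0: cv2.putText(im,str(x),((x-x0)*s,30),0,.4,(0,0,255),1)
    for y in range((y0+st-1)//st*st,y1,st):
        cv2.line(im,(0,(y-y0)*s),(8,(y-y0)*s),(0,0,255),1)
        if y%20==0: cv2.putText(im,str(y),(10,(y-y0)*s+4),0,.4,(0,0,255),1)
    cv2.imwrite('pics/'+out,im)
E
python3 - <<'E'
from h import *
for n in('scene','top'):
    d=save(n,n+'0.png'); print({k:v for k,v in d.items() if k!='img'})
print(robot.current_tcp_pos(),robot.current_eef_rot(),robot.current_t())
E
```

```text
{'fovy': 50.049164305363604, 'cx': 309.88209183730174, 'cy': 197.40709296135844, 'k1': -0.09407597550313927, 'eye': array([1114.41339528, -426.05564857,  918.77878128]), 'orientation': array([-2.42457241, -0.01232161,  0.88390128])}
{'fovy': 57.74917716900105, 'cx': 317.21781419710885, 'cy': 203.20738613039745, 'k1': -0.050469291606070416, 'eye': array([ 323.27644249,   45.49664899, 1120.7373726 ]), 'orientation': array([-2.93577168, -0.00493146, -1.53939162])}
[ 238.01615481 -495.28388489  217.91751213] [-3.13997580e+00 -3.07012240e-04  4.47753713e-01] 0.1
```

View pics/scene0.png

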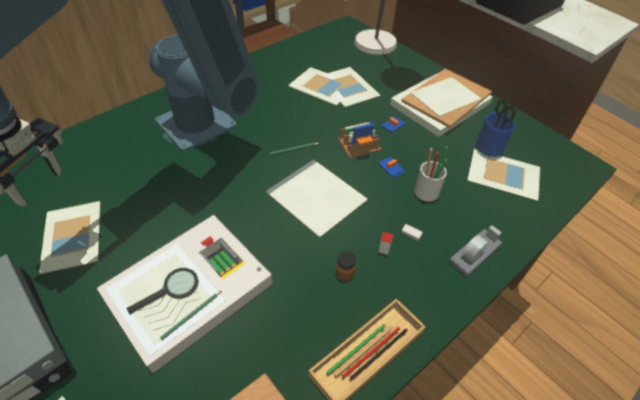

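View pics/top0.png

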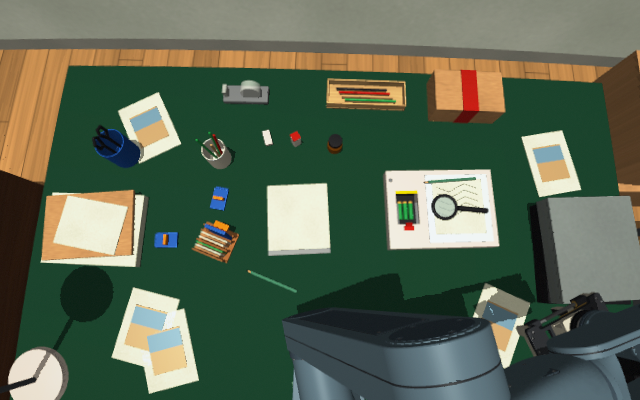

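Possible covers in the top view: the one standing in the sorter (222,227), and two loose flat ones at (219,198) and (166,240), which look smaller. I choose the one in the sorter and check it in crops.

Run:
```python
from h import *
crop('top0.png',150,180,250,270,'c1.png',8)
crop('scene0.png',325,105,425,185,'c2.png',8)
crop('top0.png',380,165,505,255,'c3.png',6)
crop('scene0.png',180,215,290,290,'c4.png',7)
```

```text
(no output)
```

View pics/c1.png

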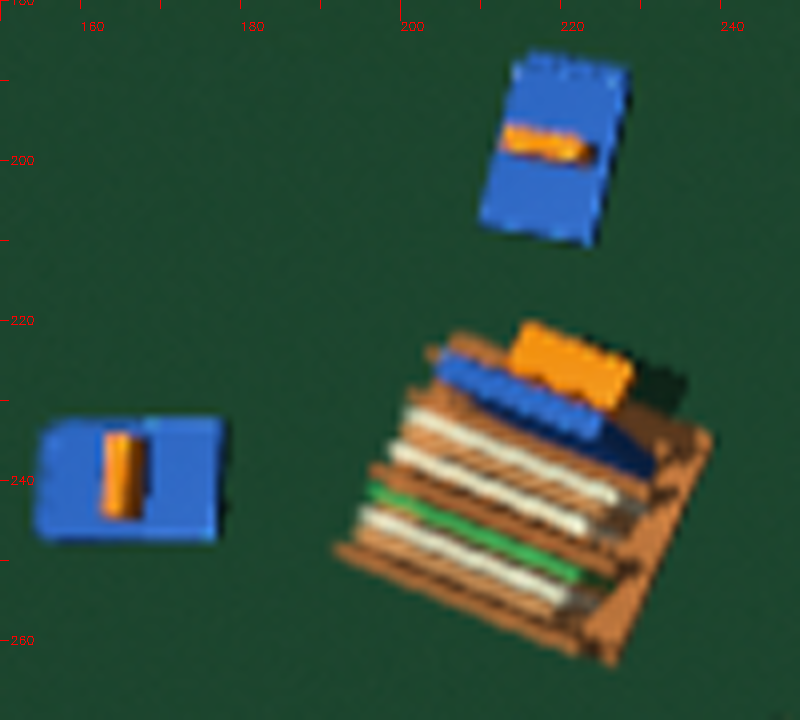

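View pics/c2.png

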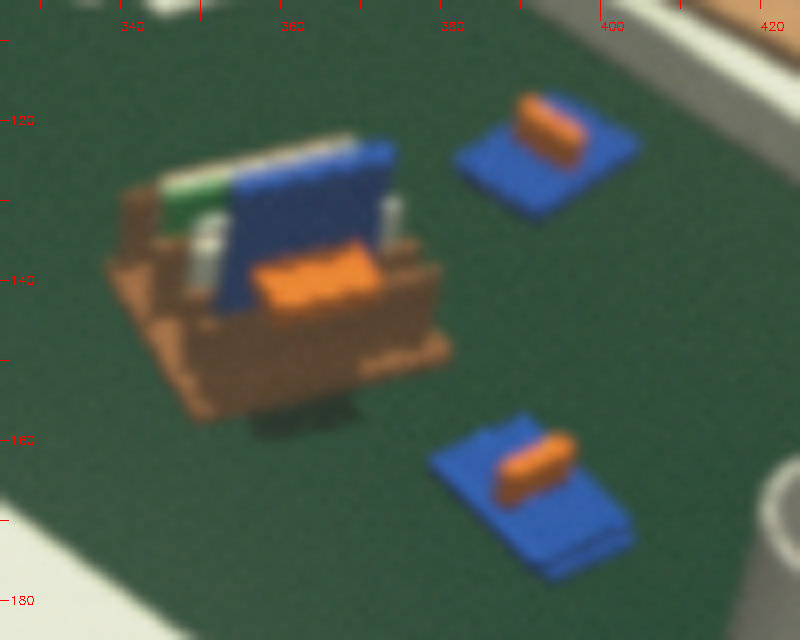

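View pics/c3.png

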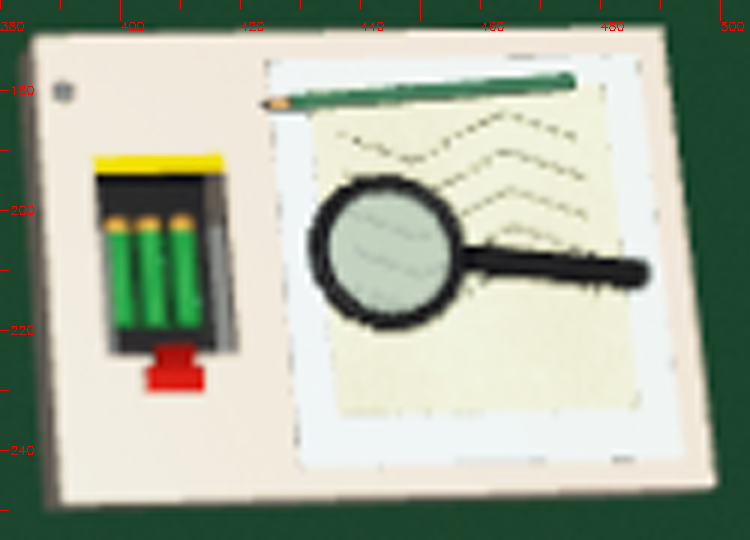

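View pics/c4.png

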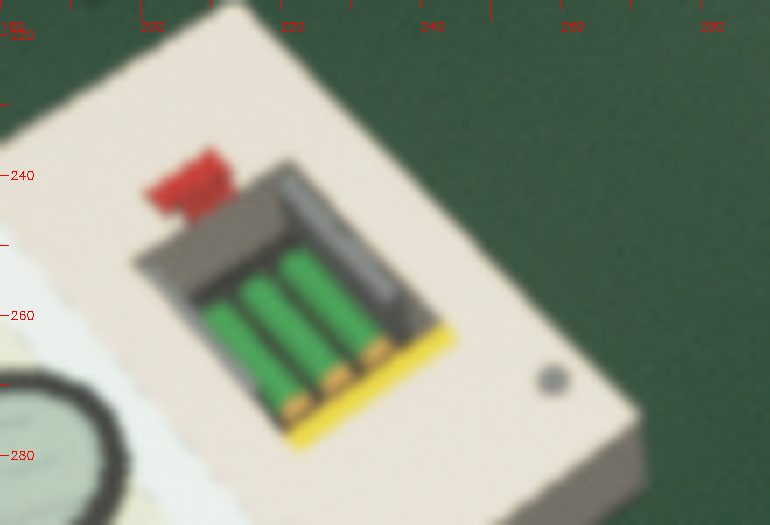

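Both loose covers are clearly smaller; the one in the sorter (blue rear edge at top (203–225, 225–234), orange bar facing +x) is the right one. The bay is at top (407,208). Next I measure poses in both views.

Run:
```python
from h import *
T=load('top0');S=load('scene0')
c=lambda x,y,s,x0,y0:((x+.5)/s-.5+x0,(y+.5)/s-.5+y0)
# box corners z45
print('box top'); 
for p in [(33,37),(663,28),(716,487),(60,503)]:
    print(atz(T,*c(*p,6,380,165),45)[:2].round(1))
print('bay top view: lip outer L,R; rear L,R')
for p in [(95,157),(222,154),(109,353),(238,353)]:
    print(atz(T,*c(*p,6,380,165),45)[:2].round(1))
print('bay scene: lip outer (-y end),(+y end); rear -y,+y')
for p in [(297,450),(457,340),(135,262),(290,160)]:
    print(atz(S,*c(*p,7,180,215),45)[:2].round(1))
print('scene box: near corner, back corner')
for p in [(640,410),(235,2)]: print(atz(S,*c(*p,7,180,215),45)[:2].round(1))
print('cover top edge z106, top: bar-side? ')
for p in [(440,348),(607,418),(433,376),(597,440)]: print(atz(T,*c(*p,8,150,180),106)[:2].round(1))
print('scene')
for p in [(232,180),(395,145),(232,192),(395,160)]: print(atz(S,*c(*p,8,325,105),106)[:2].round(1))
print('bar top z66, top outer corners'); 
for p in [(530,322),(633,368),(610,410),(512,362)]: print(atz(T,*c(*p,8,150,180),66)[:2].round(1))
print('scene bar'); 
for p in [(250,265),(365,242),(382,288),(272,310)]: print(atz(S,*c(*p,8,325,105),66)[:2].round(1))
print('mug top', atz(T,216,140,90)[:2], 'pencil tips'); 
print('pad'); 
for p in [(267,185),(326,183),(330,248),(268,249)]: print(atz(T,*p,4)[:2].round(1))
for p in [(267,192),(314,161),(367,199),(320,234)]: print(atz(S,*p,4)[:2].round(1))
crop('top0.png',190,120,260,180,'c5.png',8)
```

```text
box top
[ 657.4 -159.6]
[ 674.3 -491.4]
[ 435.1 -502.6]
[ 418.  -171.5]
bay top view: lip outer L,R; rear L,R
[ 594.6 -190.9]
[ 598.4 -256.3]
[ 493.7 -196.7]
[ 495.7 -261.9]
bay scene: lip outer (-y end),(+y end); rear -y,+y
[ 598.7 -253.9]
[ 596.1 -188.1]
[ 499.2 -258.5]
[ 495.7 -192.7]
scene box: near corner, back corner
[ 657.5 -155.6]
[ 420.6 -170.5]
cover top edge z106, top: bar-side? 
[467.3 364.6]
[444.5 303.1]
[457.3 366.2]
[436.6 306. ]
scene
[440.4 306.7]
[463.4 369. ]
[445.4 302. ]
[469.6 362.7]
bar top z66, top outer corners
[483.8 344.7]
[468.  305.2]
[452.2 312.4]
[468.7 350.1]
scene bar
[447.9 313.7]
[465.5 357.5]
[488.3 343.8]
[471.5 302.6]
mug top [723.88062036 359.42392544] pencil tips
pad
[610.4 208.8]
[623.1  21.4]
[417.4   3.7]
[408.1 193.7]
[412.2   5.7]
[398.4 192.1]
[610.8 210.9]
[620.7  28. ]
```

View pics/c5.png

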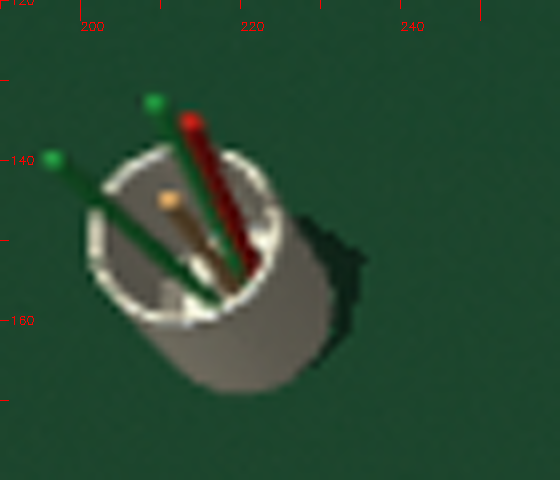

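```bash
cat >> h.py <<'E'
def cov(yaw,tilt=0):
    """cover rotation lying flat with yaw; tilt>0: tongue (+x) down"""
    return R.from_euler('z',yaw).as_matrix()@R.from_euler('y',tilt).as_matrix()
def stand(yaw): # tongue down, bar towards yaw
    n=np.array([np.cos(yaw),np.sin(yaw),0]); x=np.array([0,0,-1.]); return np.stack([x,np.cross(n,x),n],1)
def toolR(C,a,s=1,jaw='y'):
    """tool orientation gripping cover C; tool z=-cos a z + sin a x (jaw y) ; jaw x: straight down -z"""
    if jaw=='y':
        d=-np.cos(a)*C[:,2]+np.sin(a)*C[:,0]; y=s*C[:,1]
    else: d=-C[:,2]; y=s*C[:,0]
    return np.stack([np.cross(y,d),y,d],1)
def eul(M): return R.from_matrix(M).as_euler('xyz')
def tcp(M,g): return np.array(g)+19*M[:,2]   # TCP for grasp point g
E
python3 - <<'E'
from h import *
n=-0.356
C=stand(n)
mid=np.array([452.3,334.7,60.])
und=mid-5*C[:,2]
for a in (40,45,50,55,60):
  for s in (1,-1):
    M=toolR(C,np.radians(a),s); g=und+31*C[:,2]-3*C[:,0]
    r=[]
    for dz in (0,150): 
        q=robot.inverse_kinematics(tcp(M,g+[0,0,dz]),eul(M)); r.append(None if q is None else np.round(q,2))
    print(a,s,g.round(1),tcp(M,g).round(1),r)
    for yaw in np.radians([-60,-30,0,30,60,90]):
      D=cov(yaw); u=np.array([512,108,4.5]); M2=toolR(D,np.radians(a),s); g2=u+31*D[:,2]-3*D[:,0]
      q=robot.inverse_kinematics(tcp(M2,g2),eul(M2)); q3=robot.inverse_kinematics(tcp(M2,g2+[0,0,150]),eul(M2))
      if q is not None: print('   ',round(np.degrees(yaw)),np.round(q,2), q3 is not None)
E
```

```text
40 1 [476.7 325.6  63. ] [463.  330.7  50.8] [array([ 0.16,  0.9 ,  1.2 ,  0.4 ,  1.82, -1.11]), array([ 0.16,  0.75,  1.11,  0.44,  2.05, -1.  ])]
    -60 [ 0.43  0.55  1.94 -0.99  0.87  0.66] True
    0 [-0.01  0.36  2.42  3.12  0.33  1.58] True
    30 [-0.38  0.37  2.39  1.74  0.54  2.18] False
    60 [-0.49  0.45  2.17  1.06  0.83  2.31] True
    90 [-0.44  0.58  1.88  0.7   1.14  2.25] True
40 -1 [476.7 325.6  63. ] [463.  330.7  50.8] [array([0.16, 0.9 , 1.2 , 0.4 , 1.82, 2.03]), array([0.16, 0.75, 1.11, 0.44, 2.05, 2.14])]
    -60 [ 0.43  0.55  1.94 -0.99  0.87 -2.48] True
    0 [-0.01  0.36  2.42  3.12  0.33 -1.56] True
    30 [-0.38  0.37  2.39  1.74  0.54 -0.97] True
    60 [-0.49  0.45  2.17  1.06  0.83 -0.84] True
    90 [-0.44  0.58  1.88  0.7   1.14 -0.89] True
45 1 [476.7 325.6  63. ] [464.1 330.3  49.6] [array([ 0.18,  0.85,  1.25,  0.37,  1.74, -1.11]), array([ 0.18,  0.7 ,  1.14,  0.4 ,  1.98, -1.01])]
    -60 [ 0.47  0.59  1.94 -1.08  0.93  0.78] True
    0 [-0.01  0.42  2.48  3.13  0.54  1.58] False
    30 [-0.44  0.43  2.45  1.91  0.66  1.93] True
    60 [-0.55  
[... 2027 characters left out ...]
 1.32 -1.07] True
60 1 [476.7 325.6  63. ] [467.8 328.9  46.5] [array([ 0.23,  0.7 ,  1.39,  0.28,  1.5 , -1.07]), array([ 0.23,  0.56,  1.25,  0.29,  1.77, -0.99])]
    -30 [0.5  0.67 2.31 4.25 0.97 1.4 ] False
    30 [-0.63  0.73  2.58  2.07  1.12  1.4 ] True
    60 [-0.69  0.68  2.23  1.28  1.1   1.83] True
    90 [-0.57  0.77  1.84  0.84  1.38  2.02] True
60 -1 [476.7 325.6  63. ] [467.8 328.9  46.5] [array([0.23, 0.7 , 1.39, 0.28, 1.5 , 2.07]), array([0.23, 0.56, 1.25, 0.29, 1.77, 2.15])]
    -30 [ 0.5   0.67  2.31  4.25  0.97 -1.74] False
    30 [-0.63  0.73  2.58  2.07  1.12 -1.74] True
    60 [-0.69  0.68  2.23  1.28  1.1  -1.31] True
    90 [-0.57  0.77  1.84  0.84  1.38 -1.12] True
```

Run:
```python
from h import *
C=stand(-0.356); und=np.array([452.3,334.7,60.])-5*C[:,2]
M=toolR(C,np.radians(45),-1); g=und+31*C[:,2]-3*C[:,0]
robot.move_ptp(tcp(M,g+[0,0,120]),eul(M))
print(robot.current_tcp_pos(),robot.current_t())
print(robot.move_linear(tcp(M,g+[0,0,30]),speed=150,f_stop=15))
save('scene','s1.png');save('top','t1.png')
crop('s1.png',300,60,460,190,'c6.png',5)
crop('t1.png',150,150,290,270,'c7.png',5)
print(robot.current_contact_force(),robot.current_t())
```

```text
[464.61850372 329.60580655 169.68155743] 3.1083
False
[-0.30740167 -0.19397323 -0.12735543] 3.9583
```

View pics/c6.png

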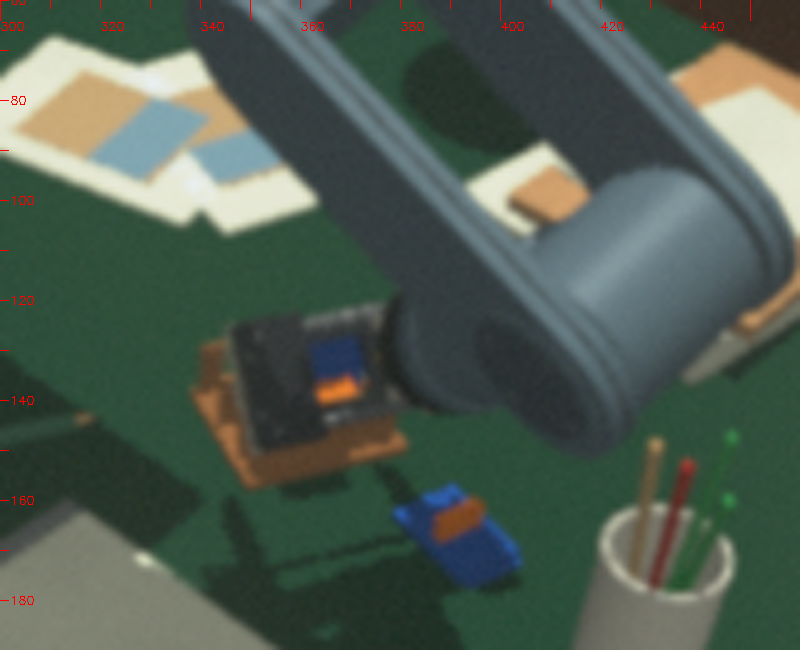

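View pics/c7.png

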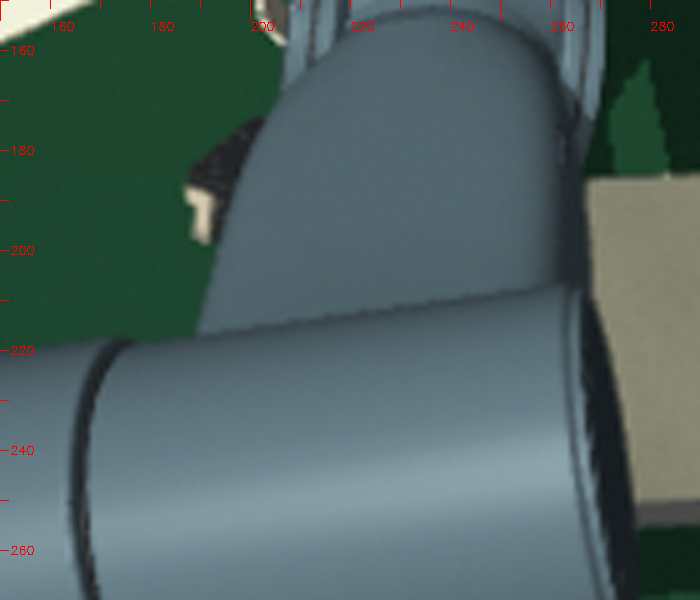

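The gripper frames the bar at scene (366,137), and the wrist is clear of the mug at (432,165). Continue: descend, grip, lift.

Run:
```python
from h import *
C=stand(-0.356); und=np.array([452.3,334.7,60.])-5*C[:,2]
M=toolR(C,np.radians(45),-1); g=und+31*C[:,2]-3*C[:,0]
r=robot.move_linear(tcp(M,g),speed=60,f_stop=10)
print(r,robot.current_tcp_pos(),robot.current_contact_force())
if not r:
    robot.move_gripper(0.0); print('w',robot.current_gripper_width()*93,robot.current_contact_force())
    robot.move_linear(tcp(M,g+[0,0,110]),speed=80,f_stop=25)
    print(robot.current_tcp_pos(),robot.current_contact_force(),'w',robot.current_gripper_width()*93)
save('scene','s2.png');crop('s2.png',300,60,460,190,'c8.png',5); print(robot.current_t())
```

```text
False [463.96454295 330.33136357  49.32956854] [-0.00621625  0.8941279   0.59225237]
w 43.45844858420732 [-0.20990621  0.48466205  1.8259427 ]
[463.84035339 330.24648092 159.00930375] [ 0.52403594 -0.04883023 -1.22704466] w 43.659787517287796
7.0167
```

View pics/c8.png

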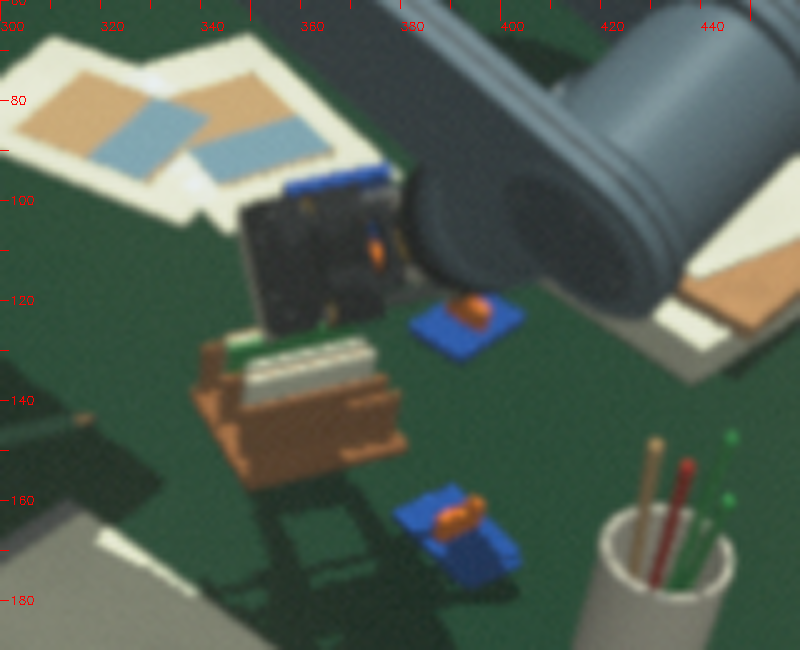

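Grasped (opening 43.5 mm, bar 44 mm) and out of the sorter: slot empty at scene (363,147). Now reorienting above the pad.

Run:
```python
from h import *
D=cov(np.pi/2); u=np.array([512,108,4.0]); M=toolR(D,np.radians(45),-1); g=u+31*D[:,2]-3*D[:,0]
p=robot.current_tcp_pos(); robot.move_linear([p[0],p[1],p[2]+50],speed=150)
robot.move_ptp(tcp(M,g+[0,0,140]),eul(M))
print(robot.current_t(),robot.current_contact_force())
robot.move_linear(tcp(M,g+[0,0,40]),speed=120)
print(robot.current_contact_force(),robot.current_gripper_width()*93)
save('scene','s3.png');crop('s3.png',240,100,400,230,'c9.png',5);save('top','t3.png');crop('t3.png',250,160,390,270,'c10.png',5); print(robot.current_t())
```

```text
9.95 [-0.46304924 -0.8612532  -0.98877765]
[ 0.16214086  0.54646498 -0.5887617 ] 43.69418585879124
11.0333
```

View pics/c9.png

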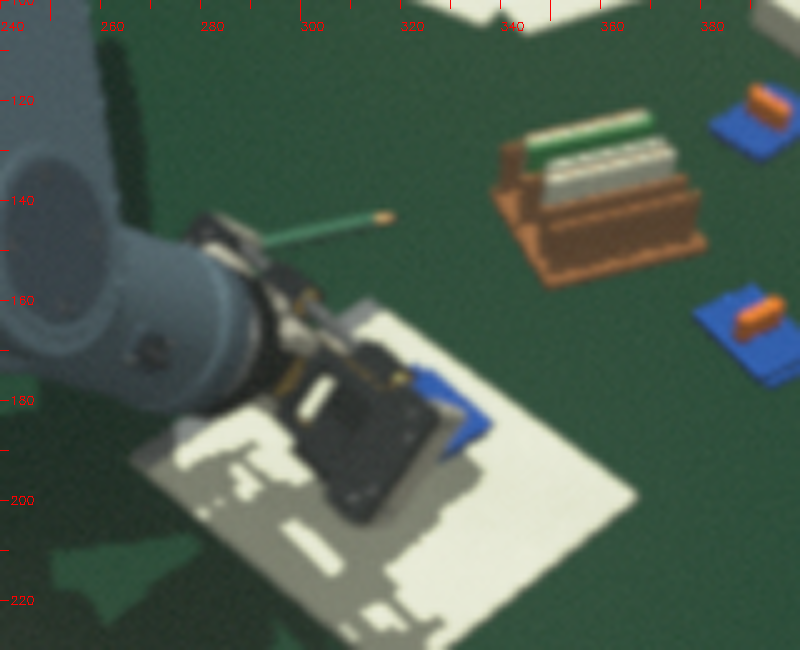

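View pics/c10.png

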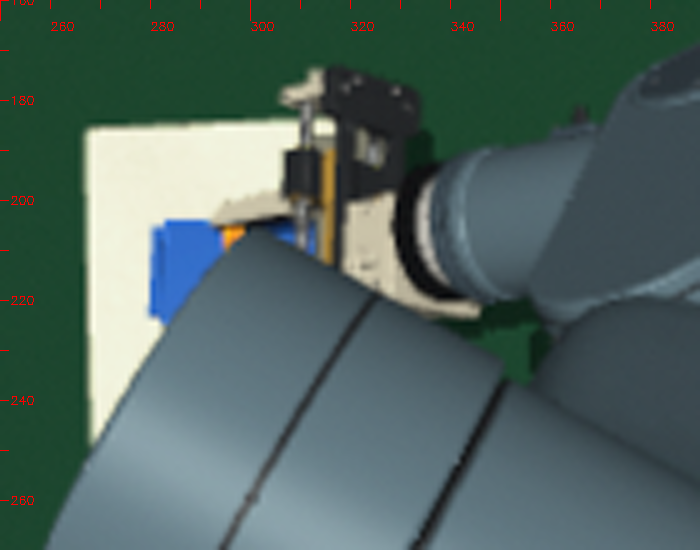

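The cover is held flat, bar up, tongue toward +y, over the pad. Lowering to contact.

Run:
```python
from h import *
D=cov(np.pi/2); u=np.array([512,108,4.0]); M=toolR(D,np.radians(45),-1); g=u+31*D[:,2]-3*D[:,0]
robot.move_linear(tcp(M,g+[0,0,10]),speed=80)
r=robot.move_linear(tcp(M,g+[0,0,-6]),speed=12,f_stop=4)
p=robot.current_tcp_pos();print(r,p-tcp(M,g),robot.current_contact_force())
robot.move_gripper(0.75); print('w',robot.current_gripper_width()*93)
robot.sleep(0.4)
robot.move_linear(p-90*M[:,2],speed=150)
q=robot.current_qpos(); print(robot.current_t())
# move up and clear
V=np.array([p[0],p[1]-60,300]); 
robot.move_linear([512,-60,260],speed=250)
save('scene','s4.png');crop('s4.png',250,130,390,240,'c11.png',5);save('top','t4.png');crop('t4.png',250,170,350,260,'c12.png',7); print(robot.current_t())
```

```text
True [ 0.23403458 -0.09794033  6.81638793] [ 0.81188869 -1.98144785  3.34609791]
w 69.68500873487373
13.9
14.9667
```

View pics/c11.png

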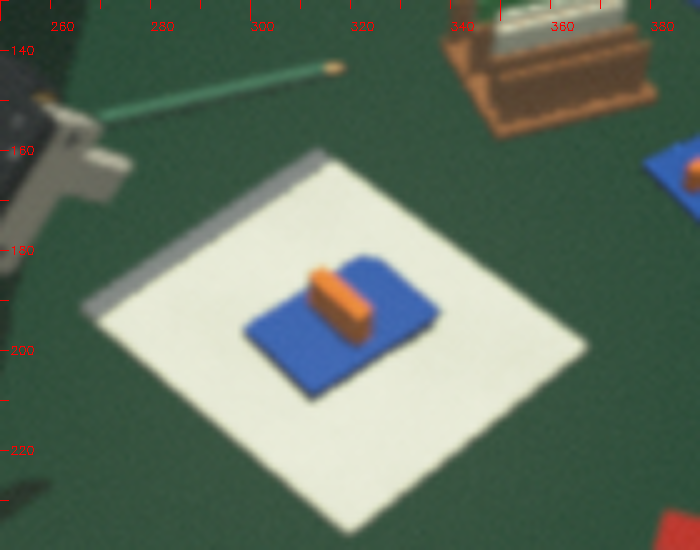

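View pics/c12.png

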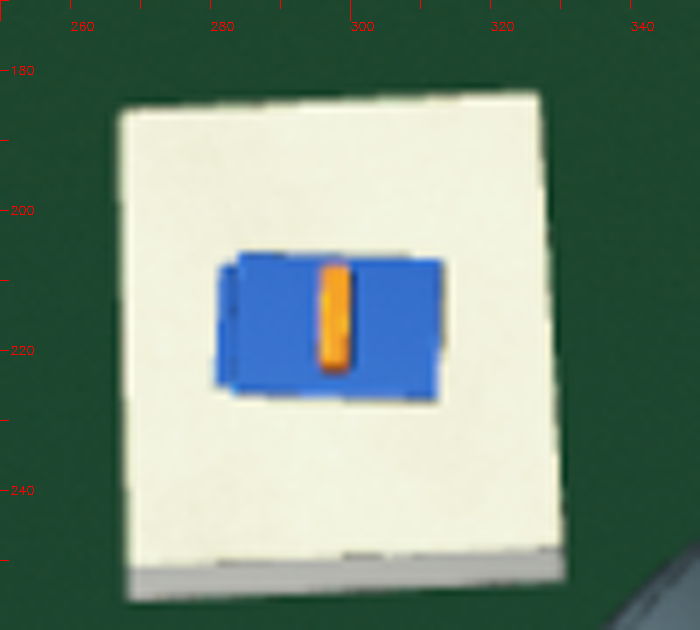

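Step 1 is done: cover flat in the middle of the pad, bar at top (298,215), tongue to the left (+y). Measure it precisely.

Run:
```python
from h import *
T=load('t4');S=load('s4')
c=lambda x,y,s,x0,y0:((x+.5)/s-.5+x0,(y+.5)/s-.5+y0)
P=np.array([atz(T,*c(*p,7,250,170),14)[:2] for p in [(238,253),(444,260),(437,400),(232,393)]]); print(P.round(1),P.mean(0))
e=P[0]-P[1]+P[3]-P[2]; print('yaw deg',np.degrees(np.arctan2(e[1],e[0])), np.linalg.norm(e)/2)
B=np.array([atz(T,*c(*p,7,250,170),38)[:2] for p in [(322,263),(351,264),(348,372),(320,371)]]); print('bar top',B.round(1),B.mean(0))
Q=np.array([atz(S,*c(*p,5,250,130),14)[:2] for p in [(243,328),(313,392),(437,312)]]); print('scene rear+y?..',Q.round(1)); print((Q[0]+Q[2])/2)
Bs=np.array([atz(S,*c(*p,5,250,130),38)[:2] for p in [(310,272),(325,268),(373,308),(359,317)]]); print('bar scene',Bs.round(1),Bs.mean(0))
```

```text
[[543.  151.7]
 [542.8  60.1]
 [480.   61. ]
 [480.2 151.2]] [511.53214337 106.00816604]
yaw deg 89.88137628013135 90.93475017446518
bar top [[535.  112.7]
 [535.  100.1]
 [487.6  99.4]
 [487.6 111.5]] [511.29540373 105.92795289]
scene rear+y?.. [[484.6  62.4]
 [545.3  63.3]
 [543.9 155.7]]
[514.26434463 109.06433291]
bar scene [[492.  104.7]
 [494.9 113.2]
 [534.7 114.6]
 [534.9 104.3]] [514.10941307 109.20628679]
```

```bash
cat >> h.py <<'E'
BAY=np.array([542.0,-225.1]); BYAW=0.05
def cpose(X0,Z0,th,s,Y0=0,bay=None,h=12):
    b=BAY if bay is None else np.array(bay)
    C=cov(BYAW,th); c,sn=np.cos(BYAW),np.sin(BYAW)
    O=np.array([b[0]+c*X0-sn*Y0,b[1]+sn*X0+c*Y0,Z0])
    M=toolR(C,0,s,'x'); return O+h*C[:,2],eul(M)
E
python3 - <<'E'
from h import *
for s in(1,-1):
    M=toolR(cov(np.pi/2),0,s,'x'); print(s,np.round(robot.inverse_kinematics(np.array([512.2,107.5,16.5]),eul(M)),2))
    for a in [(-9,120,.35),(-9,47,.35),(-1,45,.35),(-1,37,.1),(0,35,0)]:
        q=robot.inverse_kinematics(*cpose(*a,s)); print('  ',a,None if q is None else np.round(q,2))
E
```

```text
1 [-0.01  0.44  1.84  0.    0.86 -1.58]
   (-9, 120, 0.35) [-0.48  0.6   1.28 -0.17  1.57 -0.5 ]
   (-9, 47, 0.35) [-0.48  0.67  1.35 -0.18  1.43 -0.48]
   (-1, 45, 0.35) [-0.47  0.68  1.33 -0.17  1.44 -0.47]
   (-1, 37, 0.1) [-0.55  0.54  1.56 -0.06  1.12 -0.57]
   (0, 35, 0) [-0.58  0.49  1.65  0.    1.   -0.63]
-1 [-0.01  0.44  1.84 -0.    0.86  1.56]
   (-9, 120, 0.35) [-0.48  0.6   1.28 -0.17  1.57  2.64]
   (-9, 47, 0.35) [-0.48  0.67  1.35 -0.18  1.43  2.66]
   (-1, 45, 0.35) [-0.47  0.68  1.33 -0.17  1.44  2.67]
   (-1, 37, 0.1) [-0.55  0.54  1.56 -0.06  1.12  2.57]
   (0, 35, 0) [-0.58  0.49  1.65 -0.    1.    2.51]
```

Run:
```python
from h import *
M=toolR(cov(np.pi/2),0,1,'x'); o=eul(M)
robot.move_gripper(0.5)
robot.move_ptp([512.2,107.5,110],o)
r=robot.move_linear([512.2,107.5,16.5],speed=90,f_stop=6)
print(r,robot.current_tcp_pos(),robot.current_contact_force())
robot.move_gripper(0); print('w',robot.current_gripper_width()*93, robot.current_t())
robot.move_linear([512.2,107.5,130],speed=120)
print(robot.current_contact_force())
save('scene','s5.png');crop('s5.png',230,90,390,220,'c13.png',5); print(robot.current_t())
```

```text
False [512.73498276 107.46611308  17.02593493] [-0.34373125  0.09119017 -0.06073675]
w 11.983200065373518 18.3333
[ 0.02741449 -0.62720456 -1.4887995 ]
19.4833
```

View pics/c13.png

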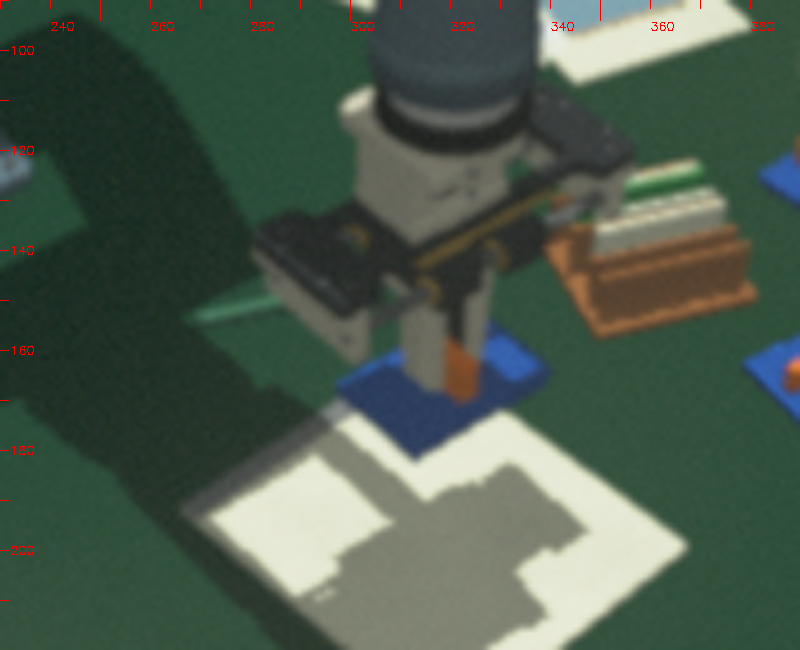

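Held firmly by the bar (12.0 mm), level. Now over the bay, tilted tongue-down, and look.

Run:
```python
from h import *
p,o=cpose(-9,120,.35,1)
robot.move_ptp(p,o)
robot.move_linear(cpose(-9,72,.35,1)[0],speed=100)
print(robot.current_tcp_pos()-cpose(-9,72,.35,1)[0],robot.current_eef_rot()-o,robot.current_contact_force())
d=save('scene','s6.png');crop('s6.png',170,180,290,290,'c14.png',7);t=save('top','t6.png');crop('t6.png',370,140,480,250,'c15.png',6); print(robot.current_t())
```

```text
[0.19771036 0.2244009  0.21475846] [-9.04842570e-05  8.81393550e-05  6.21799202e-04] [ 0.17959119 -0.95689108 -1.42477055]
21.4833
```

View pics/c14.png

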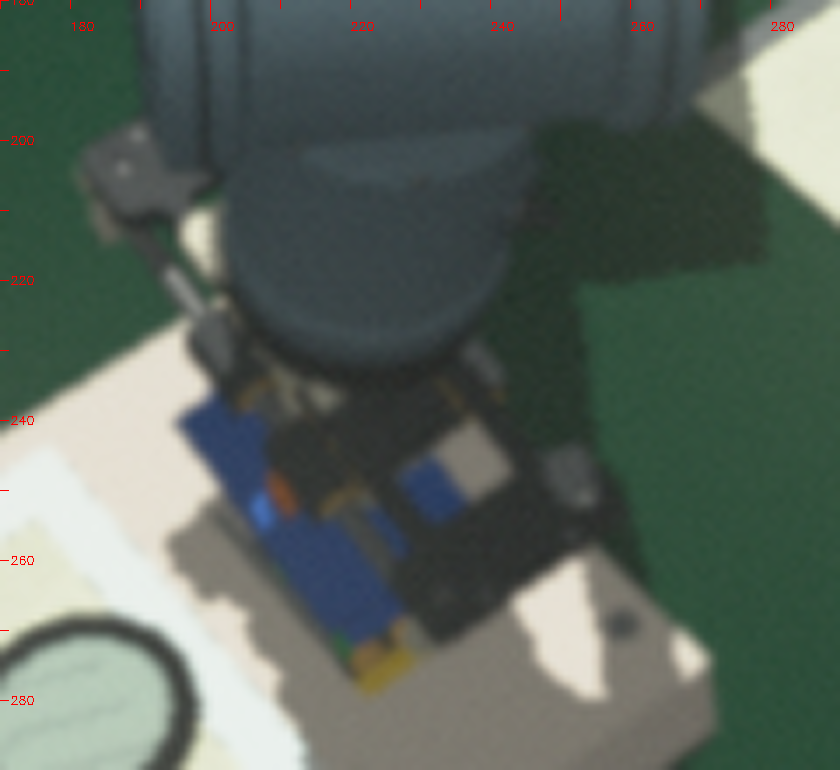

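View pics/c15.png

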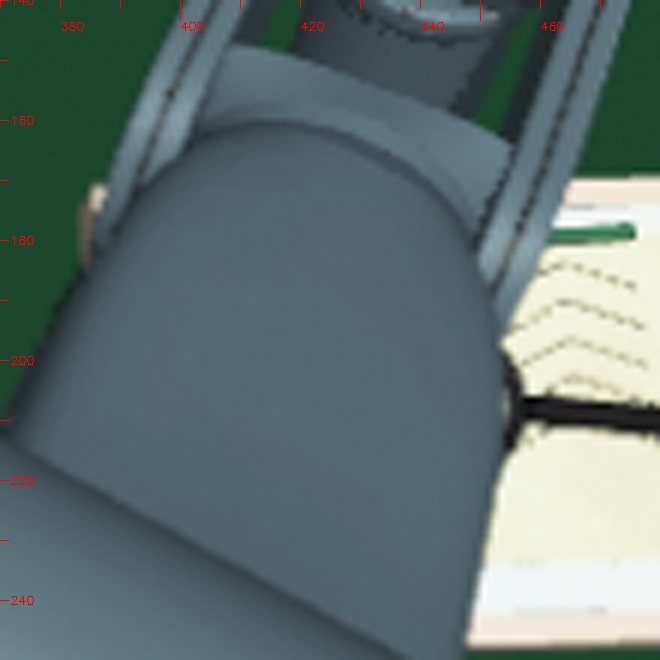

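Run:
```python
from h import *
S=load('s6'); C=cov(BYAW,.35); p,_=cpose(-9,72,.35,1); O=p-12*C[:,2]+.2
im=cv2.imread('pics/s6.png'); s=8;x0,y0=185,215
im=cv2.resize(im[y0:y0+75,x0:x0+70],None,fx=s,fy=s,interpolation=cv2.INTER_CUBIC)
def P(w): u=proj(S,w); return (int((u[0]-x0+.5)*s),int((u[1]-y0+.5)*s))
def L(a,b,col):
    cv2.line(im,P(a),P(b),col,1)
def cw(*q): return O+C@np.array(q,float)
for z,col in((0,(0,255,255)),(10,(255,255,255))):
    for a,b in [((-46,-32),(46,-32)),((46,-32),(46,32)),((-46,-32),(-46,32))]: L(cw(*a,z),cw(*b,z),col)
for a,b in [((46,-28),(54,-28)),((54,-28),(54,28))]: L(cw(*a,0),cw(*b,0),(255,0,255))
# bay
B=cov(BYAW)
def bw(x,y,z): return np.array([*BAY,0])+B@np.array([x,y,z])
for a,b in [((-47.5,-34),(56,-34)),((56,-34),(56,34)),((47,-34),(47,34)),((-47.5,-34),(-47.5,34))]: L(bw(*a,45),bw(*b,45),(0,0,255))
cv2.imwrite('pics/c16.png',im)
```

```text
(no output)
```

View pics/c16.png

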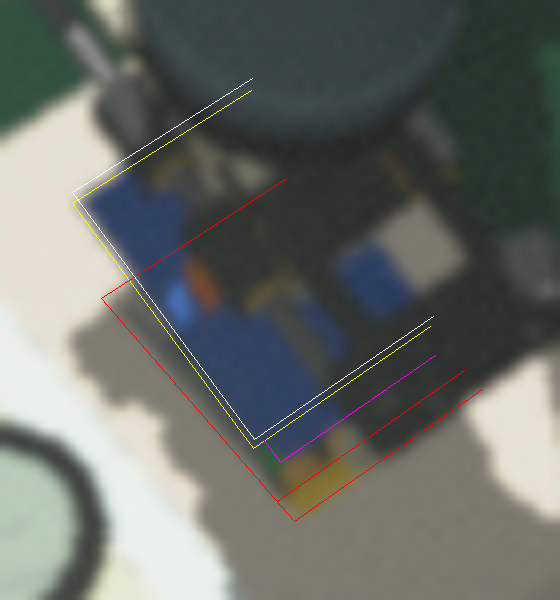

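Run:
```python
from h import *
crop('s6.png',188,228,238,285,'c17.png',14)
crop('s4.png',188,228,258,285,'c18.png',11)
```

```text
(no output)
```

View pics/c17.png

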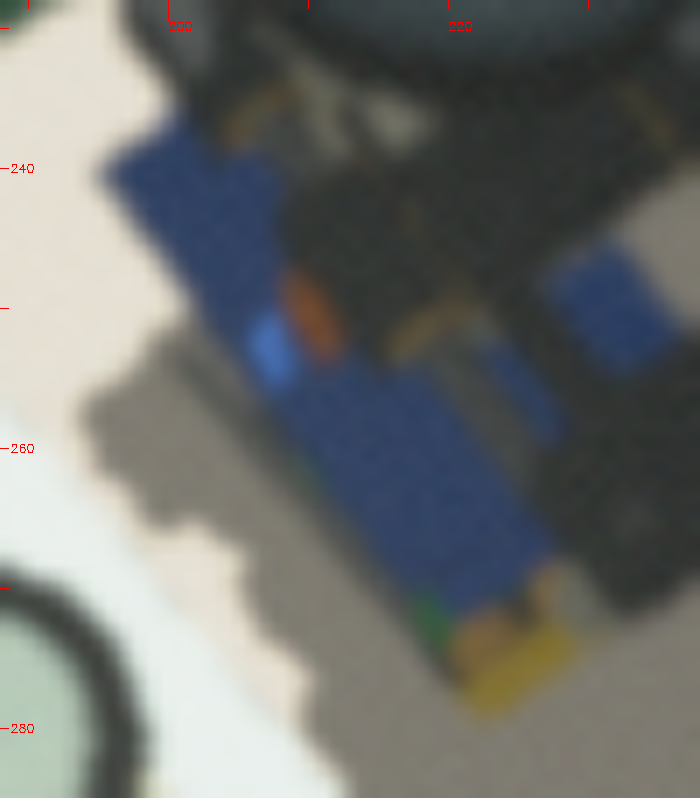

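View pics/c18.png

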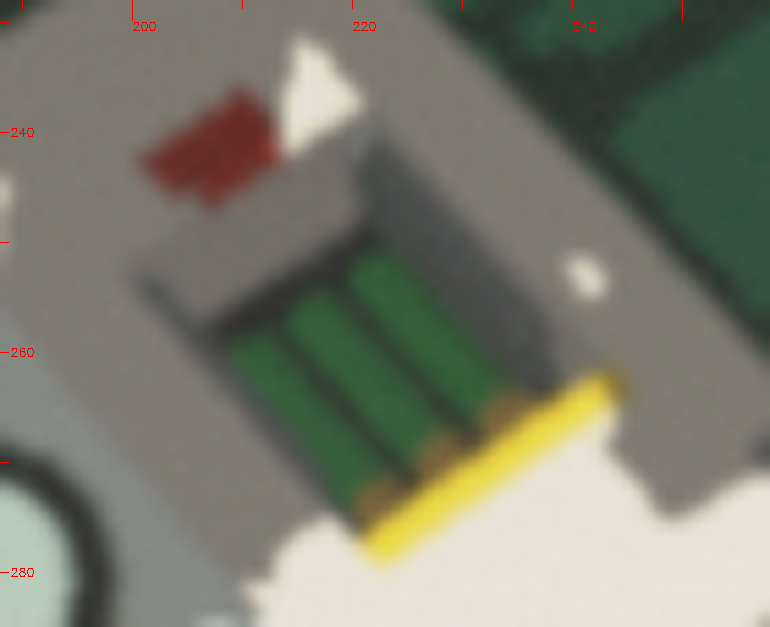

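Run:
```python
from h import *
S=load('s6'); B=cov(BYAW)
for n,u in [('rear-y',(199.5,251.6)),('lipin-y',(219.8,276.2)),('lipout-y',(221.7,278.5)),('lipout+y',(244.3,263.2)),('rear+y',(220.9,237.4)),('catch nose?',(207,246.5))]:
    print(n,(B.T@(atz(S,*u,45)-np.array([*BAY,45]))).round(1))
C=cov(BYAW,.35); p,_=cpose(-9,72,.35,1); O=p-12*C[:,2]+.2
for n,u in [('rear',(194.5,239.8)),('mid',(207.9,257.5)),('front',(219.3,271))]:
  for zc in (0,10):
    e,r=ray(S,*u); nn=C[:,2]; t=((O+zc*nn-e)@nn)/(r@nn); print(n,zc,(C.T@(e+r*t-O)).round(1))
```

```text
rear-y [-44.3 -29.4   0. ]
lipin-y [ 45.9 -31.4   0. ]
lipout-y [ 53.9 -31.6   0. ]
lipout+y [55.1 33.1  0. ]
rear+y [-44.9  34.5   0. ]
catch nose? [-44.8  -7.1   0. ]
rear 0 [-45.2 -29.9  -0. ]
rear 10 [-42.2 -31.9  10. ]
mid 0 [  9.  -29.3   0. ]
mid 10 [ 11.4 -31.3  10. ]
front 0 [ 51.1 -26.7   0. ]
front 10 [ 53.1 -28.7  10. ]
```

Both bay and cover show the same camera bias in the scene view, so they agree to about 1 mm. Lower guarded and slide the tongue in.

Run:
```python
from h import *
def go(X,Z,th,sp,f,Y=0):
    p,o=cpose(X,Z,th,1,Y0=Y); r=robot.move_linear(p,o,speed=sp,f_stop=f)
    e=robot.current_tcp_pos()-p; print((X,Z,th),r,e.round(1),robot.current_contact_force().round(1),robot.current_t()); return r
if not go(-9,47,.35,40,5):
    if not go(-1,45.5,.35,20,6): robot.sleep(.2)
save('scene','s7.png');crop('s7.png',180,190,270,290,'c19.png',7)
```

```text
(-9, 47, 0.35) False [ 0.1 -0.  -0. ] [-0.3  0.5 -1.6] 22.2583
(-1, 45.5, 0.35) False [ 0.   0.  -0.1] [ 0.2 -0.6 -1.7] 22.8167
```

View pics/c19.png

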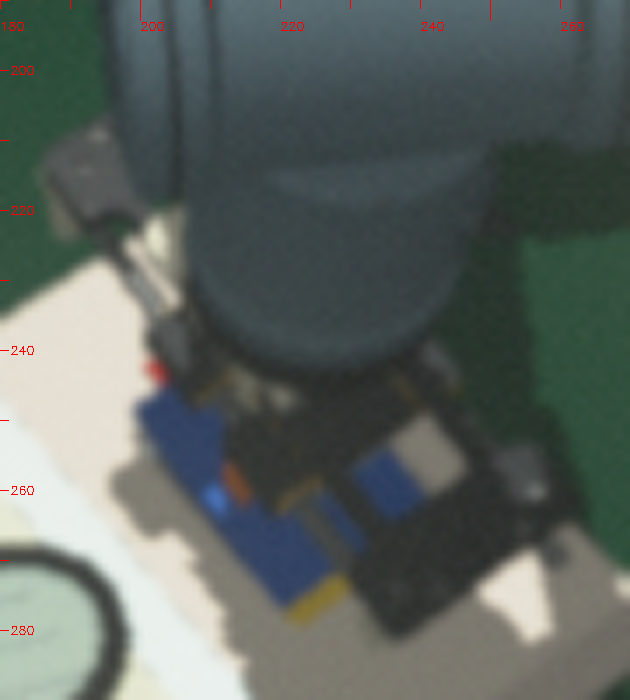

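No contact; the tongue has gone under the yellow lip (edge at scene (223,277)). I push a bit further to be safe on step 2, then rotate down.

Run:
```python
from h import *
def go(X,Z,th,sp,f,Y=0):
    p,o=cpose(X,Z,th,1,Y0=Y); r=robot.move_linear(p,o,speed=sp,f_stop=f)
    e=robot.current_tcp_pos()-p; print((X,Z,th),r,e.round(1),robot.current_contact_force().round(1),robot.current_t()); return r
r=go(2.5,45,.35,15,5)
robot.sleep(.2)
for a in [(1.0,43.3,.3),(0.3,42,.25),(0,41,.2),(0,39.5,.15),(0,38,.1)]:
    if go(*a,15,7): break
save('scene','s8.png');crop('s8.png',180,190,270,290,'c20.png',7)
```

```text
(2.5, 45, 0.35) False [ 0.1 -0.  -0.1] [-0.2 -1.1 -1.6] 23.45
(1.0, 43.3, 0.3) False [-0.3 -0.1  0.4] [ 0.5  0.6 -0.9] 23.9667
(0.3, 42, 0.25) False [-0.2 -0.1  0.3] [ 0.7 -0.7 -0.6] 24.2333
(0, 41, 0.2) False [ 0.3 -0.1  0.4] [ 1.  -0.   0.5] 24.4833
(0, 39.5, 0.15) False [ 0.2  0.1 -0.3] [ 2.8  0.4 -6. ] 24.7333
(0, 38, 0.1) False [ 1.3  0.1 -0.7] [  8.2  -0.1 -10.5] 24.9833
```

View pics/c20.png

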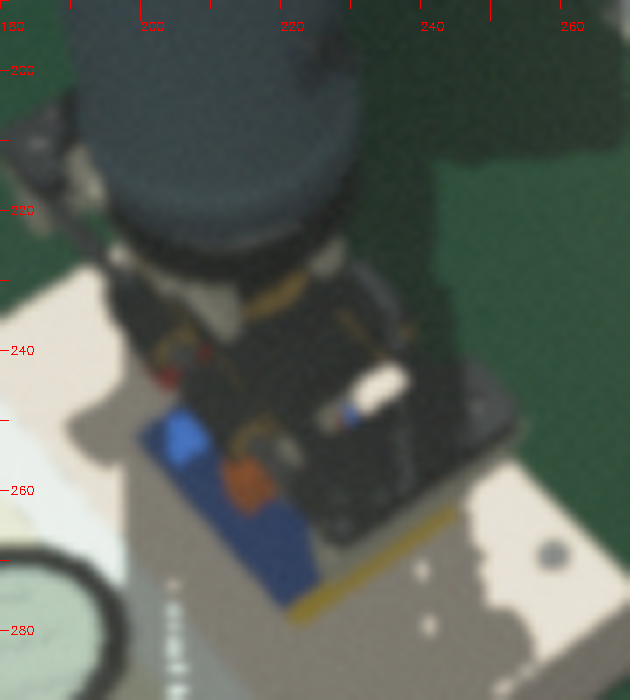

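Force pattern (−z, +x) says the front of the plate is pressing up under the lip, because I went too far forward. Back off, retract in x, and come down again.

Run:
```python
from h import *
def go(X,Z,th,sp,f,Y=0):
    p,o=cpose(X,Z,th,1,Y0=Y); r=robot.move_linear(p,o,speed=sp,f_stop=f)
    e=robot.current_tcp_pos()-p; print((X,Z,th),r,e.round(1),robot.current_contact_force().round(1),robot.current_t()); return r
for a in [(0,40.5,.2),(0,40,.22),(-2,40,.22),(-1.5,39,.17),(-1.3,37.6,.12)]:
    r=go(*a,15,12)
print(robot.current_gripper_width()*93)
save('scene','s9.png');crop('s9.png',180,190,270,290,'c21.png',7)
```

```text
(0, 40.5, 0.2) False [ 0.9  0.  -0.2] [ 3.6  0.  -0.3] 25.3583
(0, 40, 0.22) False [-0.1 -0.2  0.4] [ 2.3 -0.1  1.3] 25.6083
(-2, 40, 0.22) False [ 0.5 -0.2  0.5] [4.8 0.1 1.7] 25.8917
(-1.5, 39, 0.17) False [-0.1 -0.3  0.1] [ 5.   0.  -3.4] 26.1417
(-1.3, 37.6, 0.12) False [ 1.3 -0.3  0. ] [ 8.3 -0.3 -3.3] 26.3917
11.87202050027239
```

View pics/c21.png

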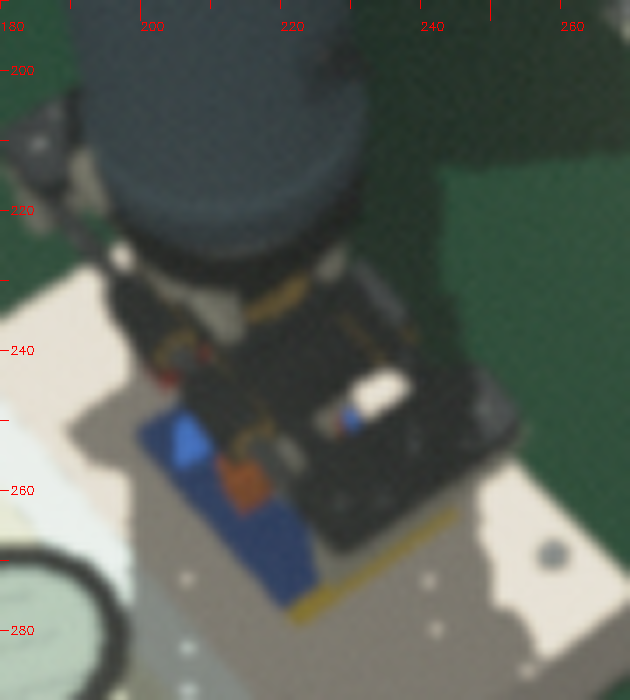

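Run:
```python
from h import *
def go(X,Z,th,sp,f,Y=0):
    p,o=cpose(X,Z,th,1,Y0=Y); r=robot.move_linear(p,o,speed=sp,f_stop=f)
    e=robot.current_tcp_pos()-p; print((X,Z,th),r,e.round(1),robot.current_contact_force().round(1),robot.current_t()); return r
for a in [(-1,36.5,.08),(-.8,35.8,.05),(-.5,35.3,.02)]:
    if go(*a,15,15): break
print(robot.current_gripper_width()*93)
save('scene','s10.png');crop('s10.png',180,190,270,290,'c22.png',7)
```

```text
(-1, 36.5, 0.08) False [ 1.4 -0.2  0.4] [ 8.8 -0.1 -1.5] 26.6917
(-0.8, 35.8, 0.05) False [0.3 0.  0.3] [4.  0.3 0.7] 26.9417
(-0.5, 35.3, 0.02) False [-0.4 -0.1  0.4] [1.5 0.4 3.7] 27.1917
12.042486253815644
```

View pics/c22.png

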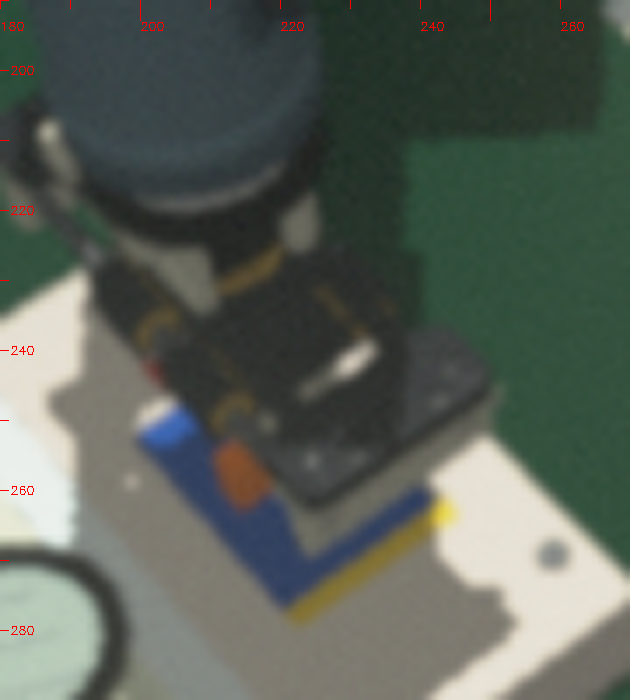

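Run:
```python
from h import *
def go(X,Z,th,sp,f,Y=0):
    p,o=cpose(X,Z,th,1,Y0=Y); r=robot.move_linear(p,o,speed=sp,f_stop=f)
    e=robot.current_tcp_pos()-p; print((X,Z,th),r,e.round(1),robot.current_contact_force().round(1),robot.current_t()); return r
go(-.3,34.8,0,10,10)
robot.move_gripper(0.3); print(robot.current_gripper_width()*93,robot.current_contact_force())
p=robot.current_tcp_pos(); robot.move_linear([p[0],p[1],p[2]+70],speed=120)
# press tool: jaw along y, closed
robot.move_gripper(0)
M=toolR(cov(BYAW),0,1,'y')
x=-30; b=[BAY[0]+x*np.cos(BYAW),BAY[1]+x*np.sin(BYAW)]
robot.move_linear([*b,80],eul(M),speed=80)
print(robot.current_t())
save('scene','s11.png');crop('s11.png',180,190,270,290,'c23.png',7)
r=robot.move_linear([*b,42],speed=20,f_stop=10)
print(r,robot.current_tcp_pos(),robot.current_contact_force())
if r:
    r=robot.move_linear([*b,robot.current_tcp_pos()[2]-6],speed=10,f_stop=18)
    print(r,robot.current_tcp_pos(),robot.current_contact_force())
    robot.sleep(.2)
robot.move_linear([*b,110],speed=80); robot.move_linear([400,-60,260],speed=250)
save('scene','s12.png');crop('s12.png',180,215,270,290,'c24.png',8)
save('top','t12.png');crop('t12.png',380,165,480,255,'c25.png',8); print(robot.current_t())
```

```text
(-0.3, 34.8, 0) False [-0.6 -0.   0.6] [0.1 1.4 7.7] 27.4917
27.68718003628017 [-0.33342611 -0.46584723 -0.31400748]
31.0917
True [ 512.03523203 -226.5804653    45.3075939 ] [-0.70004234  0.36464743  4.83683652]
True [ 512.01698536 -226.57993796   45.29421177] [-1.53716399  1.32205612  5.30425789]
35.4083
```

View pics/c24.png

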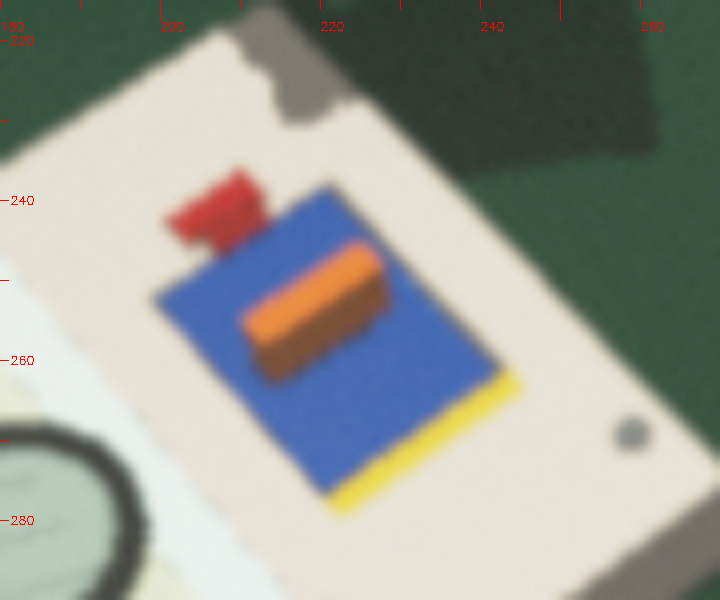

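View pics/c25.png

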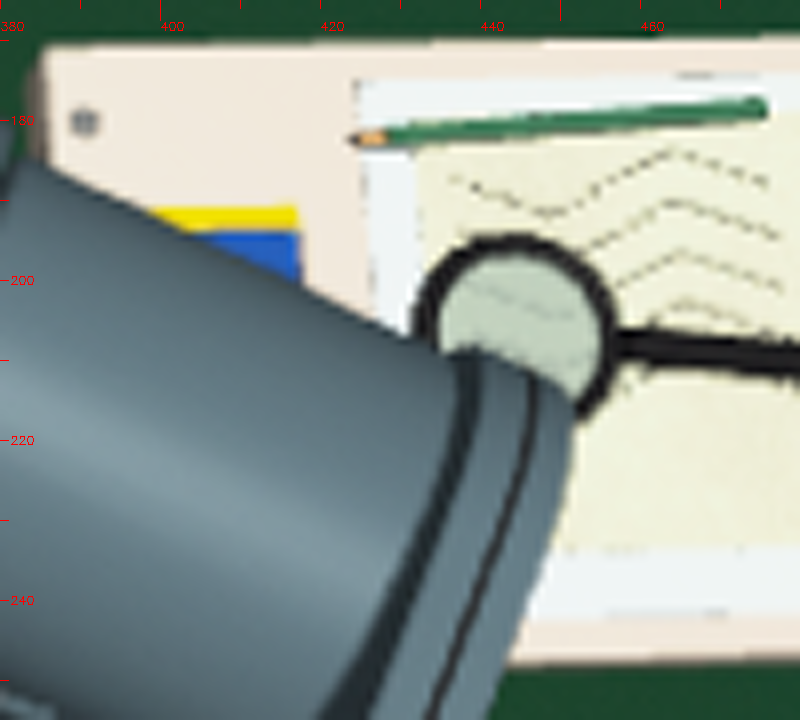

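View pics/c23.png

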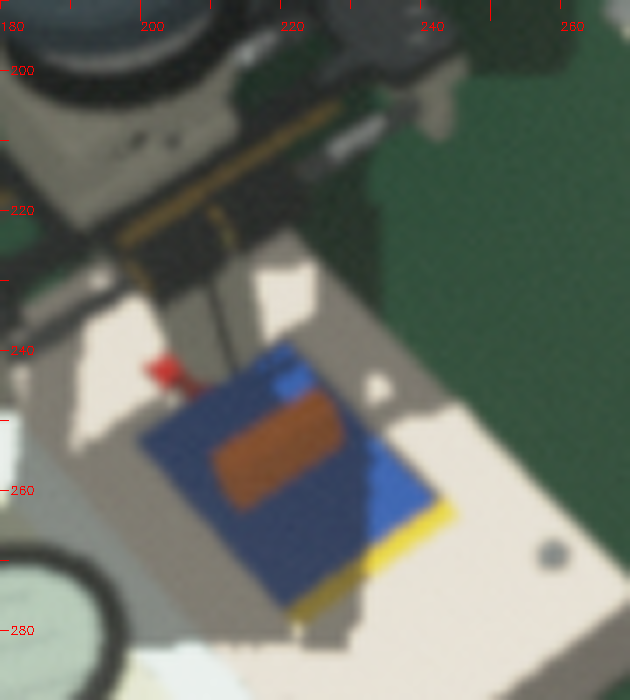

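Contact on the rear at 45.3 mm (flush is 45), and it did not yield under the second press. The red nose tip is at scene (207.3,246.8), against (207.4,246.7) before, so the catch has sprung out over the edge. Quick check that nothing else moved.

Run:
```python
from h import *
robot.move_linear([330,-330,300],speed=250)
save('scene','s13.png'); save('top','t13.png'); crop('t13.png',380,165,480,255,'c26.png',8)
T=load('t13')
a=np.hstack([cv2.resize(cv2.imread('pics/s13.png'),(400,250)),cv2.resize(cv2.imread('pics/scene0.png'),(400,250))]); cv2.imwrite('pics/c27.png',a)
print(robot.current_t(),robot.current_contact_force())
```

```text
36.7833 [-0.8900958  -0.34521411 -0.8655042 ]
```

View pics/c27.png

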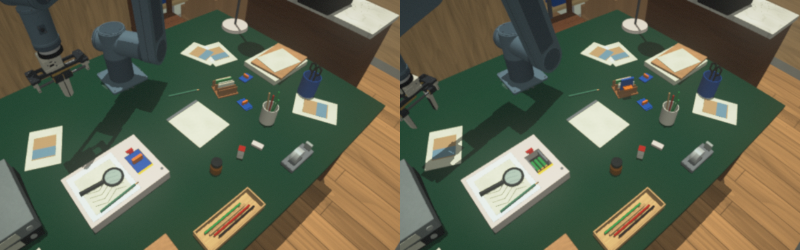

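View pics/c26.png

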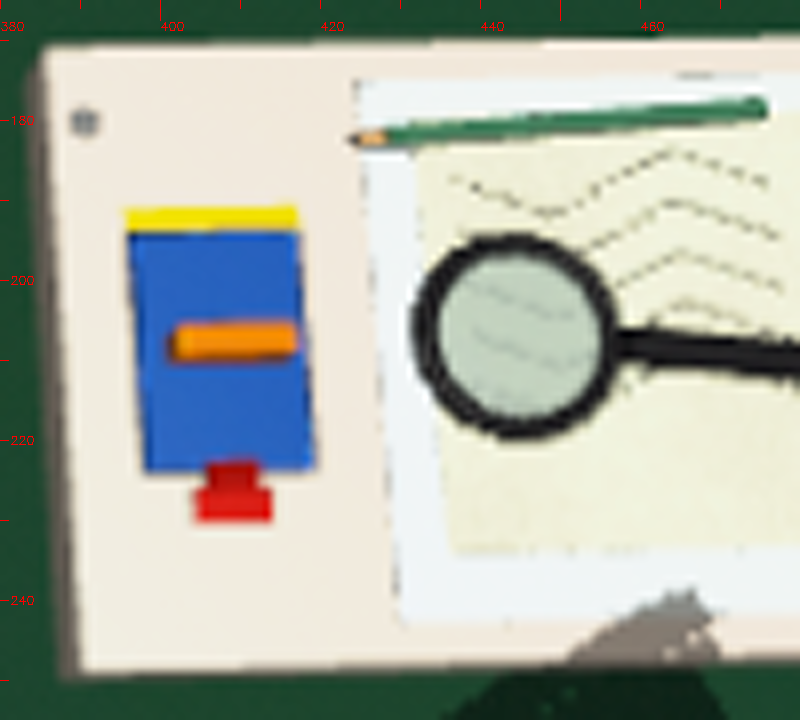

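The cover sits squarely in the bay with the red nose over its rear edge at top (409,224). The pencil, magnifier and other things look unchanged. Handing in.

```bash
python3 -c "
from bench import robot
robot.hand_in(); print(robot.current_t())"
```

```text
the job is handed in; nothing more can be done
the job is handed in; nothing more can be done
```

I finished the job and handed it in at about 37 s of the 64 s allowed; the simulator gives no verdict. I lifted the cover out of the sorter by its bar, laid it flat on the pad and let go. Then I gripped the bar again, put the tongue in under the lip at 0.35 rad tilt, brought the cover down flat and pressed its rear end.

- **Checks that passed:**
  - The fingertips met the cover's rear at 45.3 mm (flush is 45), and it did not give under a second press.
  - The catch nose is within about 0.1 px of where it was at rest, and it shows over the cover's rear edge.
  - The cover looks square and centred in the bay in both views.
  - The magnifier, pencils and the things on the desk look unmoved, and the arm is clear.
- **Checks that failed or disagreed:**
  - The two cameras differed by about 3 mm, in the same direction for the cover and the bay. I used their average, and the sideways fit was only confirmed to about 1 mm.
  - The first move down went too far forward: the plate pressed up under the lip with about 10 N. I backed off, drew it back about 2 mm and lowered it again. Force readings stayed below about 11 N.

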